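Stand the last guide pillar up in the row

ROBOT

A 7-joint arm with a two-finger parallel gripper is mounted at the origin on the work surface. World frame = base frame: x ahead of the robot, y to its left, z up, the work surface at z = 0. Lengths are in m, angles in rad, forces in N, time in s.
With the tool pointing down it reaches from about 0.35 to 0.775 m from the base axis. Payload 3.1 kg.
Tool frame: the origin (TCP) lies at the very end of the fingers, on their centre line; the grasp point (between the pads) lies 19 mm behind it; z points along the fingers, y is the direction in which the jaws open and shut (so a half turn about z gives the same grasp; the last joint's range is limited). The gripper opens to 85 mm and grips with 20 to 120 N. Pads are 22 mm wide; open, the fingers measure 114 mm over their backs; the gripper's body (76 mm by 85 mm) begins 54 mm behind the grasp point. The pads swing forward as they close: fully open they stand 13 mm farther back than shut.
Start: joints at [1.248, 0.311, 0.014, 1.512, -0.004, 1.319, -0.027], TCP at [0.152, -0.528, 0.231] pointing down, gripper open.
Joint ranges: [-2.7, 2.7], [-0.3, 1.91], [-1.27, 1.3], [0.12, 2.57], [-1.44, 4.58], [0.2, 2.03], [-3.05, 3.05]. Speed limits (rad/s): [2.79, 2.79, 3.14, 3.14, 3.14, 3.14, 3.14].

INTERFACE

Orientations are given as a unit quaternion [x, y, z, w].
In Python, from station import arm gives the robot as it stands. Calls block until the motion is done:
- arm.goto(position, orientation): joint-space move of the TCP to a pose.
- arm.move_linear(position, frame=None, speed=0.15, f_stop=None): straight line of the TCP; frame=None keeps the orientation; speed is the mean speed in m/s. With f_stop (N) it stops when the force on the tool has changed by that much, and returns True; else False.
- arm.goto_joints(angles): joint-space move.
- arm.set_gripper(opening): finger opening in m; the grip force is fixed at half the most; returns when the fingers have stopped.
- arm.sleep(seconds).
- arm.solve_ik(position, orientation): joint angles nearest the present ones, or None.
- arm.read_state(): the state.
- arm.capture(name): name is "scene" or "top" or "wrist"; returns the picture (400x640x3 uint8, red, green, blue); there is no depth.
- arm.get_calibration(name): a dict with "mtx" (3x3 intrinsics, pixels), "R" (3x3) and "t" (3): a world point X has camera coordinates R X + t. Camera axes: x right, y down, z forward; pixel columns grow to the right and rows downward; lengths in m; the calibration is good to about 2 mm. A picture is of the moment at which its call begins: read the wrist's pose just before it. get_calibration takes no time and is no camera call; for the wrist camera it gives the pose at the moment of the call.
A pose or a line that the arm cannot do raises arm.MotionError and nothing moves.
- arm.job_done(): hands the job in, once; it reports no verdict.
The state is a dict: "t": time; "q": joint angles; "qd": joint speeds; "tau": joint torques, N m; "ee_pos": TCP position; "eef_rot": TCP orientation; "ft_force": force on the tool from outside, world axes, zero at the start; "ft_torque": the same for the moment, N m; "grip_width": finger opening in m.
Only numpy, scipy, OpenCV 4.12 (cv2) and the standard library are available. Lean on these libraries where they do the work, as an engineer would, in place of code of your own. Each camera call takes 0.05 s, during which the arm holds its last target.

TASK

The last guide pillar of the mould has been left lying on the bench with its nose propped on the notched timber. Tip it up on the bench, without lifting its head end clear, until it stands upright on its head; then slide it along the bench into the gap in the row, about midway between the two pillars that flank the gap, until its head touches the edge of the mould plate. Leave the standing pillars and everything else on the bench as they are.

Things in the scene. Friction and masses are not known exactly. Their poses are not given: they have to be found in the camera images.
- pillar_centre (a point): The guide pillar to stand up, the only one lying: dark steel, 0.85 kg, round, 170 mm long. Head 44 mm in diameter, 12 mm thick; 32 mm shank up to 52 mm from the head's face; 25 mm guide part up to 162 mm; taper to the 19 mm nose end. Site on its axis, half-way, 85 mm from the head's face; z axis from head to nose. Centre of mass about 70 mm from the head's face.
- pillar_foot (a point): Centre of the flat face of that pillar's head, the face it is to stand on; z axis towards the nose. Height 0 when standing, about 21 mm while lying on the rim of its head. The rim grips the bench well enough (friction 0.5 to 0.7) to tip the pillar about it; within about 17 degrees of upright it settles onto its head by itself, with a slight rock.
- pillar_nose (a point): Centre of the nose end of that pillar, on its axis, 170 mm from the head's face. At the start it points roughly to the robot's right (-y), overhangs the timber by about 37 mm and is free on all sides; the pillar slopes up about 14 degrees from its head to here, and the underside of its guide part at the taper is about 47 mm above the bench.
- bearer: Notched softwood timber under the lying pillar, fixed to the bench, 40 x 90 mm, 38 mm high; origin in the middle of its underside. x axis along the pillar towards its head, y along the timber. The notch in the middle is 28 mm wide, its floor 30 mm above the bench, open upwards and at both faces. The lying pillar's head face is about 108 mm from the origin.
- mould_plate: Steel mould plate lying fixed on the bench to the left of the row, 200 mm (x) x 460 mm (y), 36 mm high; origin in the middle of its underside, x axis pointing left, away from the pillars. The edge on their side, an upright face at x = -100 mm in its own frame, is what the heads stand against: a pillar whose head touches it has its axis at x = -122 mm in that frame.
- pillar_near_centre (a point): Dark steel guide pillar, the same as the lying one, already standing on its head; point half-way up it, 85 mm above the bench; its z axis points up to the nose. It flanks the gap on the side nearer the robot, its head against the plate. The gap is 214 to 246 mm from axis to axis.
- pillar_far_centre (a point): Dark steel guide pillar, the same as the lying one, already standing on its head; point half-way up it, 85 mm above the bench; its z axis points up to the nose. It flanks the gap on the side farther from the robot, its head against the plate.
- pillar_spare_centre (a point): Dark steel guide pillar, the same as the lying one, already standing on its head; point half-way up it, 85 mm above the bench; its z axis points up to the nose. It stands at one end of the row, outside one of the two flanking pillars, 60 to 85 mm from it.
- spray_can: Grey spray can standing on the bench at the other end of the row, 54 mm in diameter, 170 mm tall; origin at the centre of its foot.
- mallet: Soft-faced mallet lying on the bench on the robot's right; head 100 mm long, handle 210 mm; origin under the middle of the head. Leave alone.
- eyebolt: Steel lifting eyebolt lying on the bench on the robot's right, ring 67 mm across; origin under the middle of the ring. Leave alone.
There are look-alikes about, which are no part of the job. Leave any green or yellow look-alike of the part that bears pillar_centre alone.

How it is judged:
On the way:
1. The lying pillar stands upright on its head on the bench (angle between pillar_foot's own z axis and vertical below 0.08 rad and height (world z) of pillar_foot below 0.006 m and height (world z) of pillar_centre above 0.08 m), for 0.2 s.
At the end, for the whole second after the job is handed in: The pillar stands upright (within 3 degrees) on its head on the bench between the two flanking pillars, head within 6 mm of the mould plate's edge, its axis at least 85 mm from either flanking pillar's axis; the other three pillars still stand (angle between each of pillar_foot, pillar_near_centre, pillar_far_centre, pillar_spare_centre's own z axis and vertical below 0.06 rad and height (world z) of pillar_foot below 0.004 m and height (world z) of pillar_centre above 0.08 m and x of pillar_foot in the frame of mould_plate between -0.128 and -0.117 m and y of pillar_foot in the frame of mould_plate between -0.06 and 0.06 m and horizontal distance between pillar_foot and pillar_near_centre above 0.085 m and horizontal distance between pillar_foot and pillar_far_centre above 0.085 m); the robot touches nothing.
It fails at once if The pillar's head end is lifted clear of the bench (by more than about 15 mm) (height (world z) of pillar_foot above 0.04 m or (angle between pillar_foot's own z axis and vertical below 0.4 rad and height (world z) of pillar_foot above 0.025 m)).
It fails at once if A standing pillar is shifted by more than 12 mm or knocked over (distance of any of pillar_near_centre, pillar_far_centre, pillar_spare_centre from where it was at the start of the episode above 0.012 m).
It fails at once if The spray can, the mallet or the eyebolt is shifted by more than 25 mm (distance of any of spray_can, mallet, eyebolt from where it was at the start of the episode above 0.025 m).
It also fails if it takes over 54 s, if anything falls off the work surface, if the arm or the gripper's body presses on something with over 40 N, if the wrist force passes 120 N, or if a joint passes its speed limit or range.

## Working session

There is one attempt and no reset: what is moved stays moved. The work goes in short steps, each a Python script; the robot and the scene stay as the last script left them, time stands still between calls to the robot, and variables do not carry over. Pictures are saved under pics/ and viewed, and the job is handed in when it is done.

```bash
ls; mkdir -p pics
python3 - <<'E'
from station import arm
import cv2
for n in ("scene","top","wrist"):
    c=arm.get_calibration(n); print(n,c["mtx"].round(1).tolist(),c["R"].round(3).tolist(),c["t"].round(3).tolist())
    cv2.imwrite(f"pics/{n}0.png",arm.capture(n)[:,:,::-1])
s=arm.read_state();print(s["t"],s["ee_pos"],s["eef_rot"],s["grip_width"])
E
```

```text
pics
scene [[361.1, 0.0, 314.0], [0.0, 361.1, 202.6], [0.0, 0.0, 1.0]] [[-0.554, 0.833, -0.008], [0.642, 0.421, -0.64], [-0.53, -0.359, -0.768]] [0.197, -0.299, 1.588]
top [[470.5, 0.0, 319.0], [0.0, 470.5, 191.7], [0.0, 0.0, 1.0]] [[-0.001, -1.0, 0.022], [-0.993, -0.001, -0.117], [0.117, -0.022, -0.993]] [0.055, 0.512, 1.512]
wrist [[281.7, 0.0, 318.3], [0.0, 281.7, 203.8], [0.0, 0.0, 1.0]] [[0.277, -0.961, -0.002], [-0.921, -0.266, 0.285], [-0.275, -0.078, -0.958]] [-0.55, -0.037, 0.379]
0.15 [ 0.1522971  -0.52792335  0.23047097] [ 9.90154434e-01  1.39976352e-01 -1.52731409e-04 -8.91467251e-04] 0.08521760201378606
```

View pics/scene0.png

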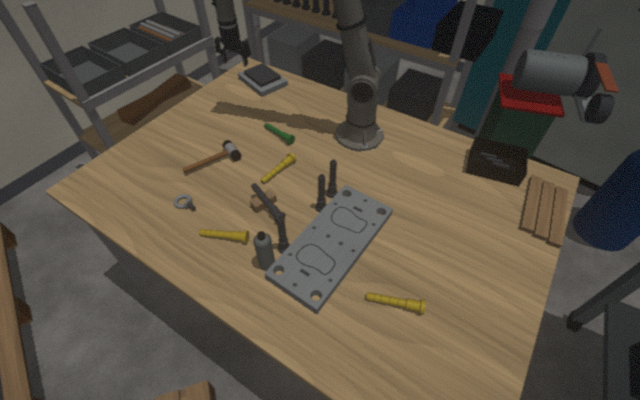

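View pics/top0.png

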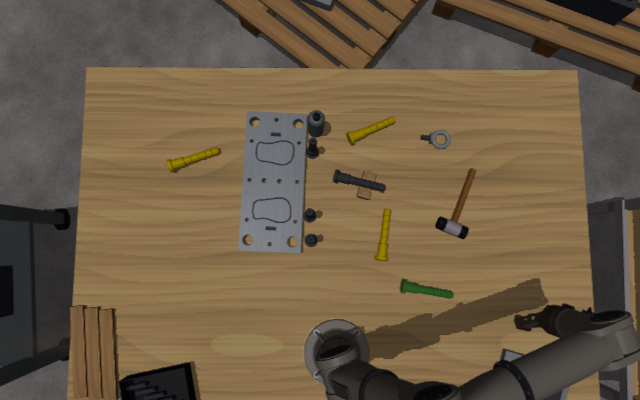

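View pics/wrist0.png

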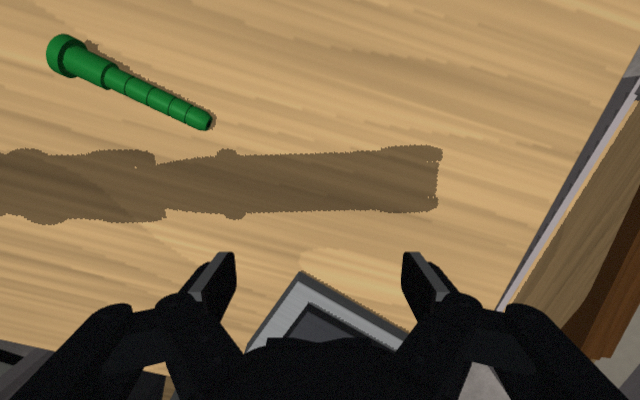

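Candidates in the top view are the dark lying pillar (360,182), yellow look-alikes (371,130), (385,235) and (194,159), and a green one (427,289). I choose the dark one because it's propped on the timber at (367,185). Next is a close crop and a rough localisation.

```bash
cat > h.py <<'E'
import numpy as np, cv2
from scipy.spatial.transform import Rotation as Ro
def ray(c,uv):
    d=np.array([(uv[0]-c["mtx"][0,2])/c["mtx"][0,0],(uv[1]-c["mtx"][1,2])/c["mtx"][1,1],1.])
    return -c["R"].T@c["t"], c["R"].T@d
def onz(c,uv,z):
    o,d=ray(c,uv); return o+d*(z-o[2])/d[2]
def proj(c,X):
    p=c["R"]@np.asarray(X)+c["t"]; p=c["mtx"]@p; return p[:2]/p[2]
def tri(obs):
    A=np.zeros((3,3));b=np.zeros(3)
    for c,uv in obs:
        o,d=ray(c,uv);d=d/np.linalg.norm(d);P=np.eye(3)-np.outer(d,d);A+=P;b+=P@o
    X=np.linalg.solve(A,b)
    return X,[np.linalg.norm(proj(c,X)-uv) for c,uv in obs]
E
python3 - <<'E'
from station import arm
import cv2
from h import *
c=arm.get_calibration("top")
for n,uv,z in [("head",(338,178),.02),("nose",(383,187),.06),("near",(311,216),.0),("far",(313,157),0),("spare",(311,240),0),("can",(316,135),0),("plateBR",(303,252),.036),("plateTR",(308,114),.036)]:
    print(n,onz(c,uv,z).round(3))
im=cv2.imread("pics/top0.png")[100:260,220:420]
cv2.imwrite("pics/crop1.png",cv2.resize(im,None,fx=4,fy=4,interpolation=cv2.INTER_CUBIC)[:600])
im=cv2.imread("pics/scene0.png")[140:290,210:410]
cv2.imwrite("pics/crop2.png",cv2.resize(im,None,fx=4,fy=4,interpolation=cv2.INTER_CUBIC))
E
```

```text
head [ 0.558 -0.008  0.02 ]
nose [ 0.523 -0.151  0.06 ]
near [0.434 0.081 0.   ]
far [0.633 0.074 0.   ]
spare [0.354 0.081 0.   ]
can [0.708 0.064 0.   ]
plateBR [0.316 0.107 0.036]
plateTR [0.771 0.091 0.036]
```

View pics/crop1.png

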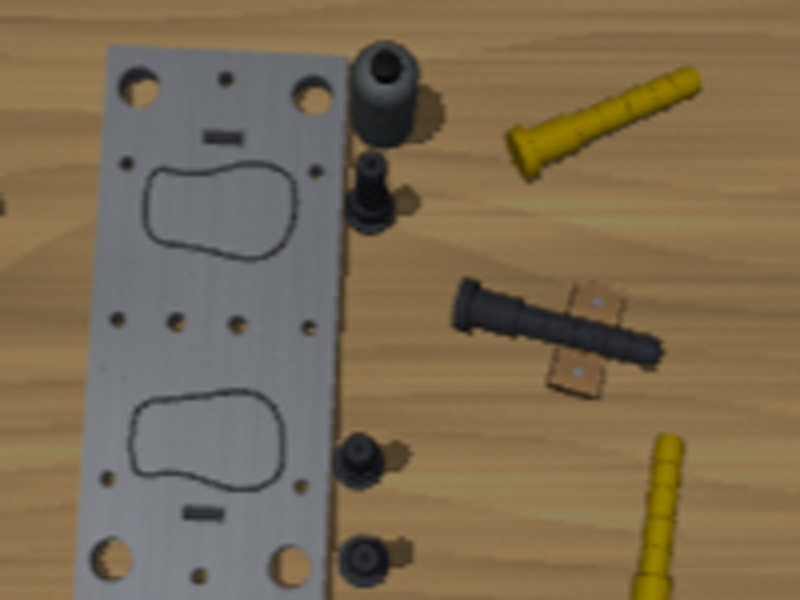

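View pics/crop2.png

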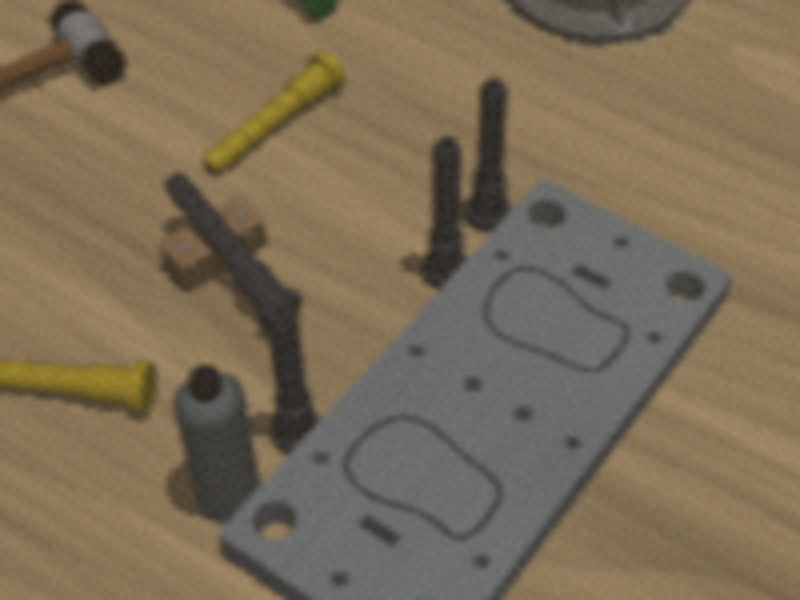

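```bash
cat >> h.py <<'E'
def camtool(arm):
    c=arm.get_calibration("wrist"); s=arm.read_state(); Rt=Ro.from_quat(s["eef_rot"]).as_matrix()
    return c["mtx"], c["R"]@Rt, c["R"]@s["ee_pos"]+c["t"]
def camat(m,p,q):
    K,A,b=m; Rt=Ro.from_quat(q).as_matrix(); R=A@Rt.T
    return dict(mtx=K,R=R,t=b-R@np.asarray(p))
def quat(z,y):
    z=np.asarray(z,float)/np.linalg.norm(z); y=np.asarray(y,float); y=y-z*(y@z); y/=np.linalg.norm(y)
    return Ro.from_matrix(np.c_[np.cross(y,z),y,z]).as_quat()
E
python3 - <<'E'
from station import arm
from h import *
m=camtool(arm); print("cam in tool",(-m[1].T@m[2]).round(3),"axis",m[1][2].round(3))
pts=[(.558,-.008,.02),(.523,-.151,.06),(.434,.08,0),(.633,.075,0),(.434,.08,.17),(.633,.075,.17)]
for yaw in (0,90,180,-90):
  for p in [(.42,-.05,.35),(.45,-.05,.35),(.5,-.15,.3),(.5,-.15,.35),(.54,.0,.35)]:
    a=np.radians(yaw); q=quat((0,0,-1),(-np.sin(a),np.cos(a),0)); j=arm.solve_ik(p,q)
    if j is None: continue
    c=camat(m,p,q); print(yaw,p,j.round(2) if hasattr(j,'round') else j,[proj(c,x).round(0).astype(int).tolist() for x in pts])
E
```

```text
cam in tool [ 0.073  0.001 -0.143] axis [-0.285  0.     0.958]
0 (0.42, -0.05, 0.35) [ 0.76  0.04 -0.7   1.56  0.03  1.55  1.63] [[341, 241], [257, 231], [391, 171], [381, 271], [427, 196], [408, 335]]
0 (0.45, -0.05, 0.35) [ 0.74  0.12 -0.74  1.49  0.08  1.56  1.57] [[341, 225], [256, 214], [393, 154], [382, 258], [430, 171], [410, 316]]
0 (0.5, -0.15, 0.3) [ 0.76  0.29 -0.66  1.43  0.18  1.48  1.68] [[408, 207], [317, 191], [470, 125], [449, 245], [563, 127], [515, 309]]
0 (0.5, -0.15, 0.35) [ 0.75  0.28 -0.66  1.32  0.17  1.6   1.68] [[399, 198], [317, 183], [454, 124], [437, 234], [526, 126], [490, 284]]
0 (0.54, 0.0, 0.35) [ 0.54  0.36 -0.84  1.27  0.26  1.63  1.33] [[313, 176], [219, 158], [367, 99], [359, 214], [393, 87], [377, 256]]
90 (0.45, -0.05, 0.35) [-0.93  0.1   1.11  1.54 -0.09  1.56 -2.96] [[255, 189], [267, 99], [326, 232], [220, 230], [330, 282], [177, 279]]
90 (0.5, -0.15, 0.3) [ 0.45  0.24 -0.24  1.45  0.06  1.46 -2.93] [[283, 255], [301, 174], [354, 294], [244, 292], [371, 375], [210, 372]]
90 (0.5, -0.15, 0.35) [ 0.46  0.23 -0.26  1.33  0.06  1.58 -2.93] [[286,
[... 876 characters left out ...]
6], [248, 100]]
-90 (0.42, -0.05, 0.35) [ 0.8   0.04 -0.74  1.56  0.03  1.55  0.06] [[402, 139], [380, 230], [326, 83], [449, 86], [331, 62], [521, 68]]
-90 (0.45, -0.05, 0.35) [ 0.75  0.12 -0.75  1.49  0.08  1.56 -0.01] [[384, 139], [362, 230], [308, 83], [430, 86], [302, 62], [493, 68]]
-90 (0.5, -0.15, 0.3) [ 0.71  0.27 -0.58  1.44  0.15  1.47  0.13] [[360, 67], [334, 176], [269, -2], [416, 2], [232, -93], [489, -85]]
-90 (0.5, -0.15, 0.35) [ 0.7   0.27 -0.59  1.32  0.15  1.59  0.13] [[356, 73], [333, 170], [274, 12], [405, 16], [247, -55], [458, -48]]
-90 (0.54, 0.0, 0.35) [ 0.54  0.36 -0.83  1.27  0.26  1.62 -0.24] [[328, 170], [308, 257], [254, 115], [373, 118], [221, 113], [402, 118]]
```

Run:
```python
from station import arm
from h import *
q=quat((0,0,-1),(1,0,0))
import pickle
D=[]
for i,p in enumerate([(.48,-.03,.33),(.60,-.06,.33)]):
    arm.goto(p,q); arm.sleep(.2)
    c=arm.get_calibration("wrist"); im=arm.capture("wrist"); D.append((c,im)); cv2.imwrite(f"pics/w{i+1}.png",im[:,:,::-1])
    print(arm.read_state()["t"],arm.read_state()["ee_pos"].round(4))
pickle.dump(D,open("D.pkl","wb"))
```

```text
2.5667 [ 0.48   -0.0306  0.3299]
3.375 [ 0.5994 -0.0596  0.3312]
```

View pics/w1.png

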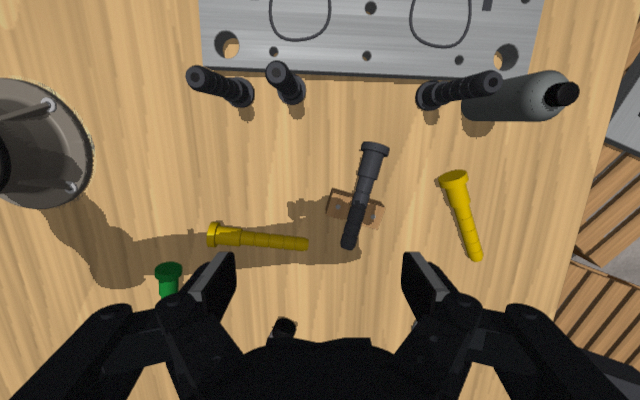

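View pics/w2.png

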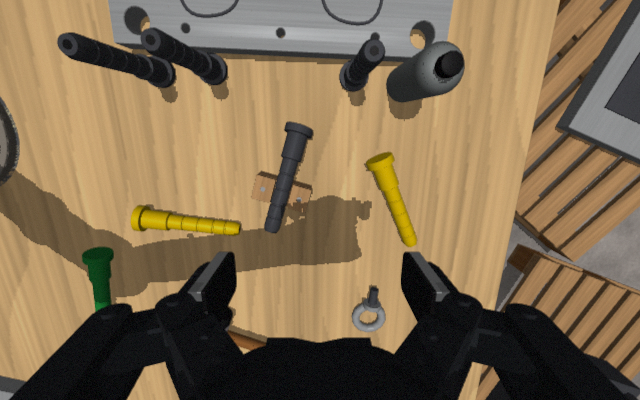

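Run:
```python
import pickle
from h import *
D=pickle.load(open("D.pkl","rb"))
out=[]
for i,((c,im),r) in enumerate(zip(D,[(325,130,395,255),(250,115,320,240)])):
    x0,y0,x1,y1=r; s=im[y0:y1,x0:x1].astype(int)
    m=((s.max(2)<90)&((s[:,:,0]-s[:,:,2])<22)).astype(np.uint8)
    n,l,st,ce=cv2.connectedComponentsWithStats(m); k=1+np.argmax(st[1:,4]); m=(l==k).astype(np.uint8)
    pts=np.argwhere(m)[:,::-1].astype(np.float32)+[x0,y0]
    print(i,"blob",st[k],cv2.minAreaRect(pts.astype(np.float32)))
    mean,ev=cv2.PCACompute(pts.astype(np.float32),None); d=ev[0]; d=d*np.sign(-d[1]); t=(pts-mean)@d; w=(pts-mean)@np.array([-d[1],d[0]])
    print("axis",mean,d,"ends",mean+d*t.max(),mean+d*t.min())
    for a in np.linspace(t.min(),t.max(),9)[:-1]:
        k=(t>=a)&(t<a+(t.max()-t.min())/8); print(round(a,1),w[k].min().round(1),w[k].max().round(1))
    v=cv2.resize(im[y0:y1,x0:x1,::-1],None,fx=4,fy=4,interpolation=cv2.INTER_CUBIC); mm=cv2.resize(m*255,None,fx=4,fy=4,interpolation=0)
    out.append(np.hstack([v,cv2.merge([mm]*3)])[:500,:560])
cv2.imwrite("pics/m.png",cv2.resize(np.hstack(out),None,fx=.7,fy=.7))
out=[]
for (c,im),r in zip(D,[(180,55,510,115),(50,25,390,95)]):
    v=im[r[1]:r[3],r[0]:r[2],::-1]; out.append(cv2.resize(v,(800,int(800/(r[2]-r[0])*(r[3]-r[1])))))
cv2.imwrite("pics/st.png",np.vstack(out))
```

```text
0 blob [  15   12   49  108 1900] ((364.0725402832031, 196.66519165039062), (27.446626663208008, 109.94771575927734), 12.215718269348145)
axis [[362.51105 190.68947]] [ 0.27761322 -0.960693  ] ends [[376.31103688 142.93398604]] [[345.68707401 248.90958235]]
-60.6 -7.7 7.8
-46.8 -7.7 7.3
-33.0 -7.7 7.9
-19.2 -7.9 8.1
-5.4 -7.7 7.6
8.3 -9.9 9.8
22.1 -10.0 9.8
35.9 -13.9 13.6
1 blob [  15    7   48  111 1982] ((288.37109375, 178.61895751953125), (28.064105987548828, 112.01167297363281), 11.768288612365723)
axis [[286.55145 172.68617]] [ 0.2676024  -0.96352947] ends [[300.06789685 124.01885254]] [[270.07254166 232.02015265]]
-61.6 -7.7 7.8
-47.6 -7.7 7.9
-33.6 -8.4 7.8
-19.5 -8.0 7.8
-5.5 -7.7 8.0
8.5 -10.1 10.2
22.5 -10.1 10.3
36.5 -14.0 14.2
```

View pics/m.png

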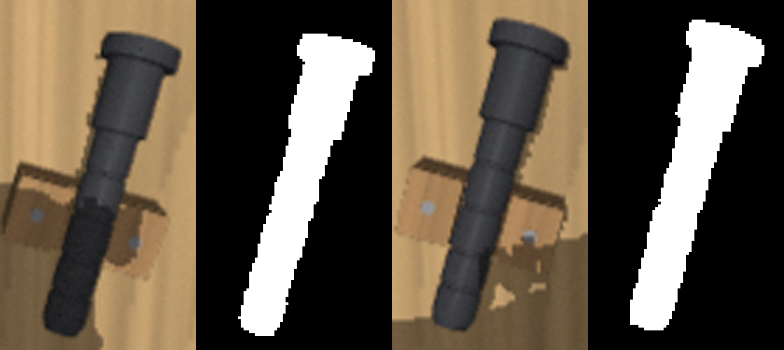

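View pics/st.png

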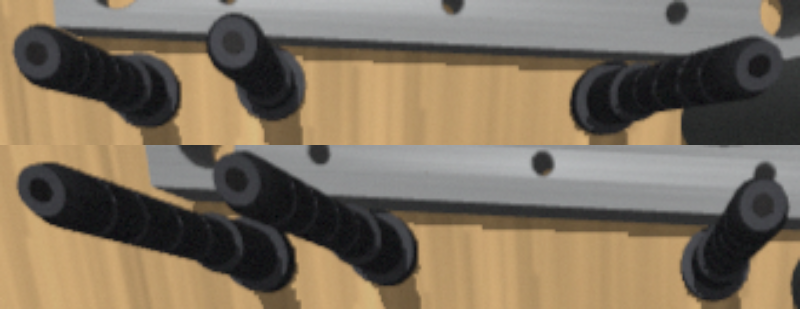

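Run:
```python
import pickle
from h import *
D=pickle.load(open("D.pkl","rb")); c1,c2=D[0][0],D[1][0]
for n,a,b in [("near",(276.1,71.9),(150.3,40.3)),("far",(493.5,78.9),(375.5,50.9)),("spare",(195.3,76.9),(67.8,44.5)),("headtop",(376.3,142.9),(300.1,124.)),("nosetop",(345.7,248.9),(270.1,232.))]:
    X,e=tri([(c1,np.array(a)),(c2,np.array(b))]); z={"headtop":.0427,"nosetop":.0213+.17*np.sin(.244)+.0092}.get(n,.17)
    print(n,X.round(4),np.round(e,2),onz(c1,a,z).round(4),onz(c2,b,z).round(4))
# axis planes
N=[];o=[]
for c,(u,v) in ((c1,((376.3,142.9),(345.7,248.9))),(c2,((300.1,124.),(270.1,232.)))):
    p,d1=ray(c,u);_,d2=ray(c,v); n=np.cross(d1,d2);N.append(n/np.linalg.norm(n));o.append(p)
d=np.cross(*N);d/=np.linalg.norm(d);print("axisdir",d,np.degrees(np.arcsin(d[2])))
# plate edge: lower-front line of plate, top edge z=.036
for (c,im),cols in zip(D,[(310,330,350,370,390,405),(230,250,270,290,310,330)]):
    P=[]
    for u in cols:
        col=im[30:100,u].astype(int); sat=col[:,0]-col[:,2]
        br=col.max(1)
        # plate top: grey bright; edge: dark; bench: saturated
        k=np.argmax(sat>35); dk=np.argmax(br<75)
        P.append((onz(c,(u,30+dk-.5),.036)[:2].round(4).tolist(),onz(c,(u,30+k-.5),0)[:2].round(4).tolist(),30+dk,30+k))
    print(*P,sep="\n")
```

```text
near [0.4387 0.0859 0.1702] [0.62 0.66] [0.4388 0.0865 0.17  ] [0.4385 0.0854 0.17  ]
far [0.6564 0.0791 0.1649] [1.66 1.67] [0.654  0.0798 0.17  ] [0.6551 0.0766 0.17  ]
spare [0.3587 0.0818 0.17  ] [0.22 0.23] [0.3587 0.082  0.17  ] [0.3587 0.0816 0.17  ]
headtop [0.5718 0.006  0.0195] [0.03 0.03] [0.5671 0.0079 0.0427] [0.5732 0.0063 0.0427]
nosetop [ 0.524  -0.1576  0.0604] [0.05 0.05] [ 0.5228 -0.1521  0.0716] [ 0.526  -0.153   0.0716]
axisdir [ 0.272736    0.93342112 -0.23310962] -13.480217544519256
([0.4691, 0.1497], [0.4677, 0.108], np.int64(38), np.int64(75))
([0.497, 0.1068], [0.4985, 0.1065], np.int64(72), np.int64(76))
([0.5255, 0.1055], [0.5294, 0.1051], np.int64(73), np.int64(77))
([0.5527, 0.1285], [0.5603, 0.105], np.int64(55), np.int64(77))
([0.5825, 0.1028], [0.5913, 0.1022], np.int64(75), np.int64(79))
([0.604, 0.1014], [0.6145, 0.1021], np.int64(76), np.int64(79))
([0.4769, 0.1073], [0.4663, 0.1083], np.int64(49), np.int64(54))
([0.5047, 0.1061], [0.4965, 0.107], np.int64(50), np.int64(55))
([0.5325, 0.1049], [0.5267, 0.1056], np.int64(51), np.int64(56))
([0.5604, 0.1037], [0.557, 0.1043], np.int64(52), np.int64(57))
([0.5883, 0.1025], [0.5874, 0.103], np.int64(53), np.int64(58))
([0.6163, 0.1013], [0.6178, 0.1017], np.int64(54), np.int64(59))
```

```bash
cat >> h.py <<'E'
H=np.array([-.2805,-.9599,0]); FOOT=np.array([.5706,.002,.0214]); TH0=np.radians(13.6)
RIM=FOOT+.022*np.sin(TH0)*H; RIM[2]=0
E_=np.array([.9599,-.2805,0]); Z=np.array([0,0,1.])
def axis(th): return np.cos(th)*H+np.sin(th)*Z
def foot(th): return RIM+.022*(np.sin(th)*H+np.cos(th)*Z)
def tool(th,al,L=.150,g=.019,back=0.):
    t=-np.cos(th+al)*H-np.sin(th+al)*Z
    return foot(th)+L*axis(th)+(g-back)*t, quat(t,E_)
E
python3 - <<'E'
from station import arm
from h import *
print(foot(TH0),foot(np.pi/2))
for al in range(5,75,5):
    r=[];js=[]
    for th in np.linspace(TH0,np.pi/2,9):
        j=arm.solve_ik(*tool(th,np.radians(al))); r.append(j is not None); js.append(j)
    p=arm.solve_ik(*tool(TH0,np.radians(al),back=.08))
    print(al,''.join('x.'[int(v)] for v in r),p is not None, None if js[0] is None else np.round(js[0],2), None if js[-1] is None else np.round(js[-1],2))
E
```

```text
[ 0.56769788 -0.00793137  0.02138314] [ 5.62977938e-01 -2.40834841e-02  1.34711148e-18]
5 ......... True [ 1.3   1.21 -0.85  1.52 -0.35  1.23  0.58] [ 0.44  0.52 -0.69  1.58  0.43  1.22 -0.63]
10 ......... True [ 1.3   1.15 -0.85  1.55 -0.31  1.18  0.54] [ 0.37  0.54 -0.66  1.56  0.49  1.27 -0.7 ]
15 ......... True [ 1.28  1.09 -0.86  1.57 -0.27  1.14  0.5 ] [ 0.3   0.56 -0.63  1.54  0.55  1.33 -0.76]
20 ......... True [ 1.27  1.04 -0.86  1.6  -0.23  1.1   0.45] [ 0.23  0.58 -0.61  1.51  0.61  1.4  -0.81]
25 ......... True [ 1.25  0.99 -0.87  1.62 -0.19  1.06  0.4 ] [ 0.16  0.61 -0.58  1.49  0.66  1.46 -0.85]
30 ......... True [ 1.23  0.93 -0.87  1.64 -0.14  1.03  0.34] [ 0.1   0.65 -0.55  1.47  0.71  1.53 -0.89]
35 ......... True [ 1.2   0.88 -0.86  1.66 -0.09  1.    0.28] [ 0.04  0.68 -0.53  1.44  0.76  1.59 -0.92]
40 ......... True [ 1.17  0.83 -0.85  1.68 -0.04  0.97  0.21] [-0.01  0.72 -0.5   1.42  0.8   1.65 -0.95]
45 ......... True [ 1.12  0.78 -0.83  1.7   0.01  0.95  0.14] [-0.06  0.76 -0.47  1.39  0.84  1.72 -0.97]
50 ......... True [ 1.07  0.73 -0.81  1.71  0.06  0.93  0.07] [-0.11  0.8  -0.44  1.37  0.87  1.78 -0.98]
55 ......... True [ 1.02  0.69 -0.79  1.72  0.12  0.92 -0.01] [-0.16  0.84 -0.41  1.34  0.9   1.83 -1.  ]
60 ......... True [ 0.96  0.66 -0.76  1.73  0.19  0.92 -0.09] [-0.2   0.89 -0.38  1.32  0.93  1.89 -1.  ]
65 ......... True [ 0.89  0.63 -0.73  1.74  0.26  0.92 -0.18] [-0.22  0.94 -0.38  1.3   0.98  1.95 -1.02]
70 ......... True [ 0.82  0.6  -0.7   1.74  0.33  0.93 -0.28] [-0.24  0.98 -0.36  1.27  1.01  2.01 -1.02]
```

```bash
sed -i 's/return RIM+.022\*(np.sin(th)\*H+np.cos(th)\*Z)/return RIM+.022*(-np.sin(th)*H+np.cos(th)*Z)/' h.py
python3 - <<'E'
from station import arm
from h import *
print(foot(TH0),foot(np.pi/2)); al=np.radians(28)
js=[arm.solve_ik(*tool(th,al)) for th in np.linspace(TH0,np.pi/2,9)]
print([j is not None for j in js], np.round(js[0],2),np.round(js[-1],2))
for b in (.18,.07):
    arm.goto(*tool(TH0,al,back=b))
arm.sleep(.15)
c=arm.get_calibration("wrist"); im=arm.capture("wrist"); cv2.imwrite("pics/w3.png",im[:,:,::-1])
s=arm.read_state(); print(s["t"],s["ee_pos"],tool(TH0,al,back=b)[0],s["ft_force"])
for L in (0,.052,.13,.15,.17): print(L,proj(c,foot(TH0)+L*axis(TH0)).round(1))
E
```

```text
[0.5706     0.002      0.02138314] [5.75319938e-01 1.81521159e-02 1.34711148e-18]
[True, True, True, True, True, True, True, True, True] [ 1.23  0.95 -0.87  1.65 -0.16  1.02  0.35] [ 0.05  0.67 -0.56  1.4   0.69  1.55 -0.91]
5.2083 [ 0.52025858 -0.17580415  0.09163198] [ 0.51900712 -0.17455619  0.0905147 ] [ 0.59256799 -0.56905076 -0.3627281 ]
0 [316.3 122.2]
0.052 [316.1 148.5]
0.13 [315.6 204.2]
0.15 [315.5 223.3]
0.17 [315.3 245.2]
```

View pics/w3.png

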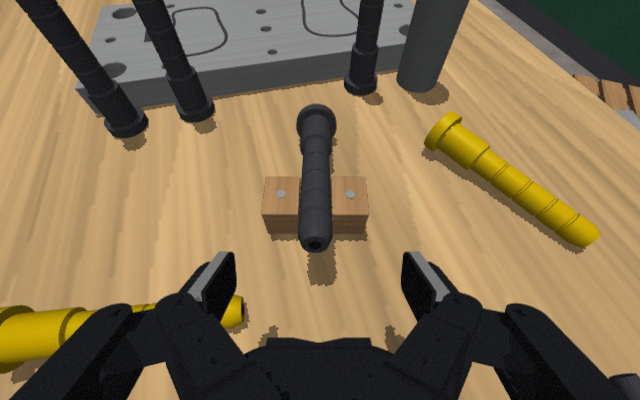

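Nose seen at (315,243) and head at (316,122), within 2 px of where I predicted. The yellow look-alike's nose is at (238,310), so I'll check its clearance from the left finger.

Run:
```python
from station import arm
from h import *
c=arm.get_calibration("wrist"); al=np.radians(28)
print(onz(c,(243,312),.012), arm.get_calibration and onz(arm.get_calibration("top"),(388,210),.012))
p,q=tool(TH0,al); Rm=Ro.from_quat(q).as_matrix()
for b in (0,.03,.06): print("finger back",p-.057*Rm[:,1]-b*Rm[:,2])
```

```text
[ 0.46060006 -0.17445878  0.012     ] [ 0.45277911 -0.17369897  0.012     ]
finger back [ 0.47897825 -0.10832159  0.04403986]
finger back [ 0.47268568 -0.1298554   0.06395716]
finger back [ 0.46639311 -0.15138921  0.08387445]
```

Run:
```python
from station import arm
from h import *
al=np.radians(28); p,q=tool(TH0,al)
r=arm.move_linear(p,q,speed=.1,f_stop=8); print("stop",r)
s=arm.read_state();print(s["t"],s["ee_pos"]-p,s["ft_force"])
if not r:
    arm.set_gripper(0.015); arm.sleep(.1); s=arm.read_state();print(s["t"],s["grip_width"],s["ee_pos"]-p,s["ft_force"],s["ft_torque"])
cv2.imwrite("pics/w4.png",arm.capture("wrist")[:,:,::-1])
```

```text
stop False
6.0583 [ 0.00037252 -0.00084665  0.00017502] [-0.05193031  0.00202279 -0.04430017]
6.7417 0.023805848313455242 [ 1.87739077e-04 -5.43645028e-05  1.17008096e-04] [ 1.27035245 -0.22411836 -0.37036572] [-0.63587133  0.11415867 -0.06724268]
```

View pics/w4.png

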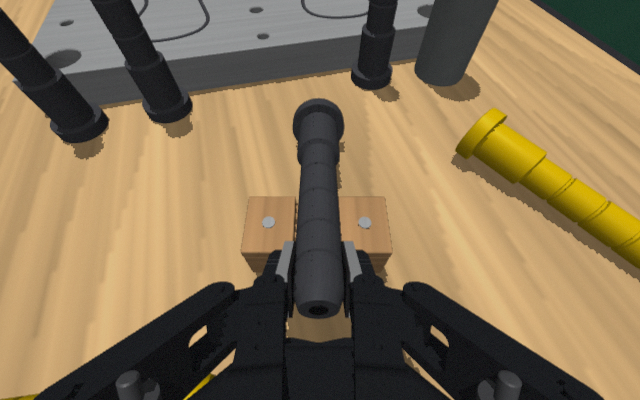

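```bash
cat > tip.py <<'E'
import sys
from station import arm
from h import *
al=np.radians(28)
def go(a,b,n):
    for d in np.linspace(a,b,n+1)[1:]:
        arm.move_linear(*tool(np.radians(d),al),speed=.1)
        s=arm.read_state(); print(round(d,1),round(s["t"],2),s["ft_force"].round(1),s["ft_torque"].round(2),round(s["grip_width"],4))
        if np.abs(s["ft_force"]).max()>35: print("HIGH");break
E
python3 - <<'E'
from tip import *
go(13.6,45,6)
cv2.imwrite("pics/w5.png",arm.capture("wrist")[:,:,::-1])
cv2.imwrite("pics/s5.png",arm.capture("scene")[140:290,210:410,::-1].repeat(4,0).repeat(4,1))
E
```

```text
18.8 7.07 [ 1.8  1.1 -5.5] [-1.07 -0.   -0.36] 0.0235
24.1 7.34 [ 1.6  1.7 -5.3] [-1.07  0.08 -0.27] 0.0232
29.3 7.62 [-0.   0.5 -6.6] [-1.47  0.31 -0.1 ] 0.0236
34.5 7.89 [ 0.5  1.2 -6.5] [-1.16  0.27 -0.1 ] 0.0232
39.8 8.17 [ 0.4 -0.5 -7.8] [-0.84  0.09 -0.13] 0.0231
45.0 8.44 [ 1.2  1.3 -5.7] [-0.44 -0.05 -0.07] 0.0234
```

View pics/w5.png

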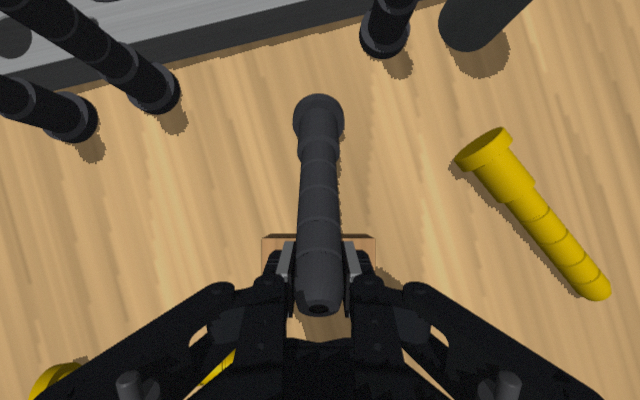

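View pics/s5.png

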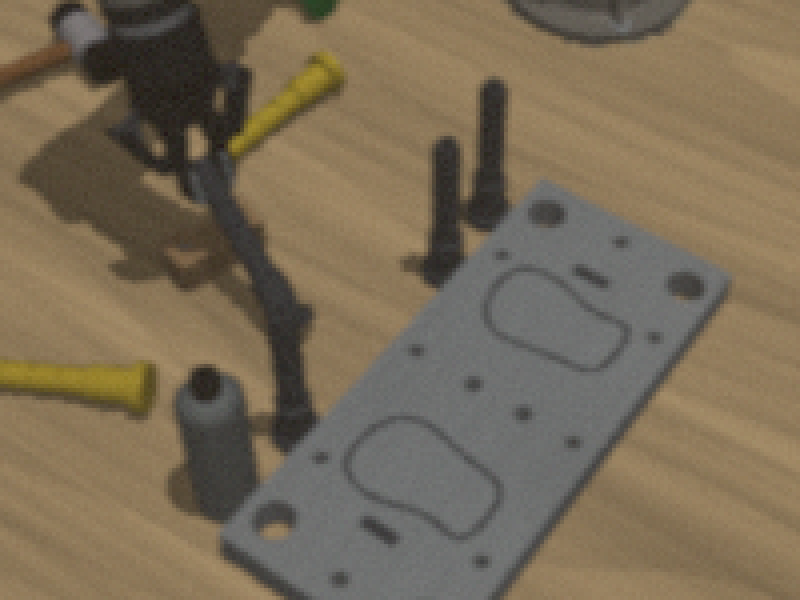

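Run:
```python
from tip import *
go(45,87,7)
s=arm.read_state()
p=s["ee_pos"].copy(); p[2]-=.008
r=arm.move_linear(p,s["eef_rot"],speed=.02,f_stop=5); s2=arm.read_state(); print(r,s2["t"],s2["ee_pos"]-s["ee_pos"],s2["ft_force"].round(1))
cv2.imwrite("pics/w6.png",arm.capture("wrist")[:,:,::-1])
cv2.imwrite("pics/s6.png",arm.capture("scene")[140:290,210:410,::-1].repeat(4,0).repeat(4,1))
```

```text
51.0 8.83 [ 1.   1.5 -6.4] [ 0.04 -0.12 -0.05] 0.0235
57.0 9.12 [-2.4 -2.4  3.7] [-0.41  0.65  0.16] 0.0232
63.0 9.42 [-2.7 -3.4  6.5] [-0.52  0.78  0.09] 0.0232
69.0 9.71 [-1.1 -2.5  6.5] [-0.19  0.53 -0.02] 0.0234
75.0 10.0 [-0.5  0.1  8. ] [-0.05  0.35 -0.05] 0.0232
81.0 10.29 [2.  0.6 5.6] [ 0.19 -0.41  0.04] 0.0229
87.0 10.58 [ 2.5 -2.5  2.8] [-0.16 -0.84  0.25] 0.0233
True 10.8 [ 1.34672186e-04 -1.03248316e-03  9.39449012e-06] [0.1 0.5 2.8]
```

View pics/w6.png

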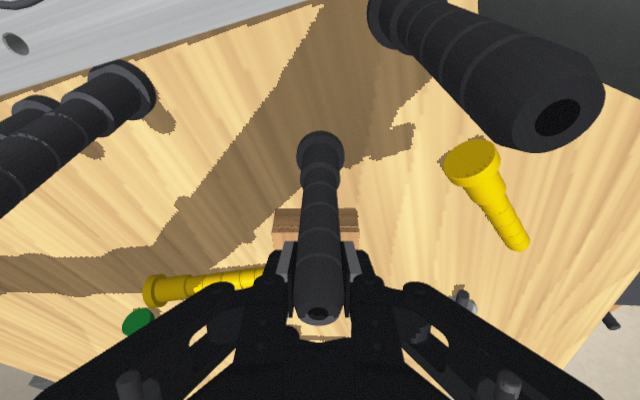

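View pics/s6.png

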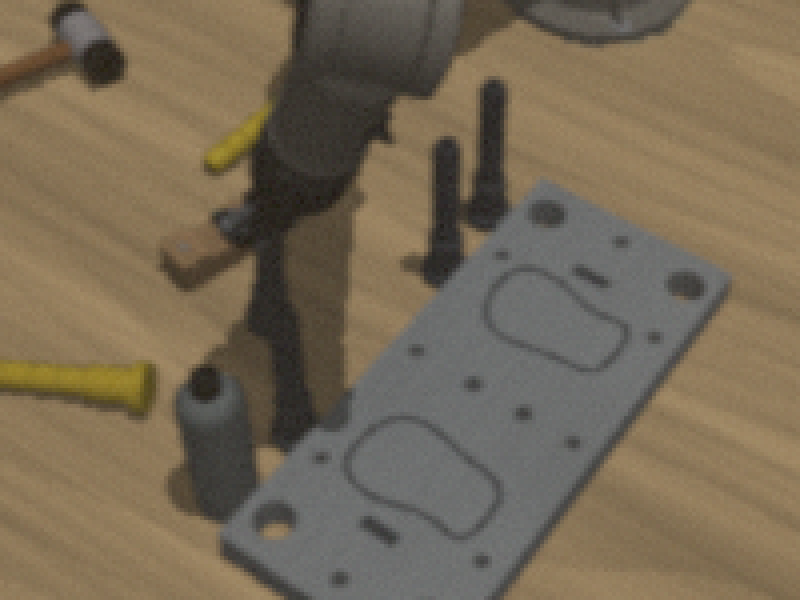

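Run:
```python
from tip import *
go(87,90,1)
arm.sleep(.2)
arm.set_gripper(.06); arm.sleep(.4)
s=arm.read_state(); print(s["t"],s["ft_force"].round(1),s["grip_width"])
p=s["ee_pos"].copy(); p[2]=.25
print(arm.move_linear(p,s["eef_rot"],speed=.12,f_stop=6))
q=quat((0,0,-1),E_)
P=np.array([.565,-.02,.33]); arm.goto(P,q); arm.sleep(.2)
import pickle
c=arm.get_calibration("wrist"); im=arm.capture("wrist"); pickle.dump((c,im),open("D7.pkl","wb")); cv2.imwrite("pics/w7.png",im[:,:,::-1])
print(arm.read_state()["t"])
for X in (foot(np.pi/2),foot(np.pi/2)+[0,0,.17],(.4386,.086,.17),(.655,.0785,.17)): print(proj(c,X).round(1))
```

```text
90.0 11.15 [ 1.2 -3.4 -0.9] [-0.43 -0.84  0.33] 0.0231
12.1917 [0.2 0.4 0.5] 0.05967037328817632
False
14.0833
[319.2 141.8]
[319.2 153.9]
[173.9 127. ]
[380.6  71.3]
```

View pics/w7.png

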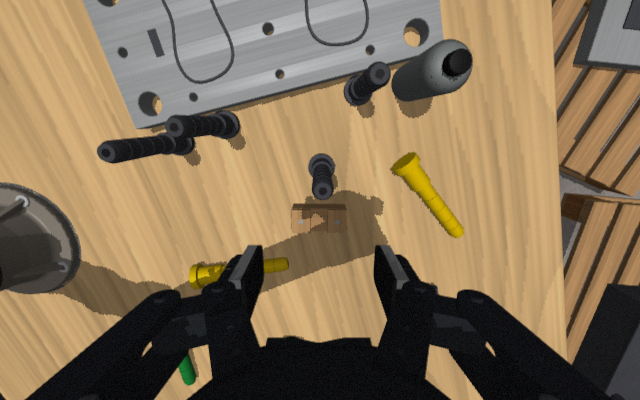

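The pillar stands: head at about (320,163), nose end at about (322,191). It's closer to the timber than I predicted, so it slid some distance while tipping. I'll measure it.

Run:
```python
import pickle
from h import *
c,im=pickle.load(open("D7.pkl","rb"))
cv2.imwrite("pics/c7.png",cv2.resize(im[140:210,270:370,::-1],None,fx=8,fy=8,interpolation=cv2.INTER_CUBIC))
print(onz(c,(322,191),.17),onz(c,(320,163),.01))
```

```text
[ 0.56714015 -0.02159179  0.17      ] [ 0.56736933 -0.0141754   0.01      ]
```

View pics/c7.png

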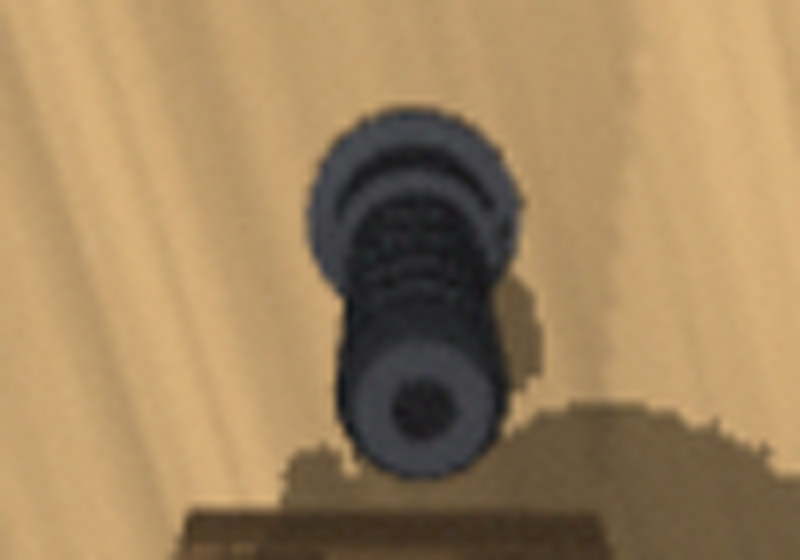

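Run:
```python
import pickle
from station import arm
from h import *
c,im=pickle.load(open("D7.pkl","rb"))
n=onz(c,(323.1,191),.17); h=onz(c,(321.9,166.5),.012); print(n,h)
e=np.array([1,-.043,0]); e/=np.linalg.norm(e); q=quat((0,0,-1),e)
P=(n+h)/2
arm.goto((P[0],P[1],.24),q)
arm.set_gripper(.085)
print(arm.move_linear((P[0],P[1],.116),q,speed=.1,f_stop=6))
s=arm.read_state(); print(s["t"],s["ee_pos"],s["ft_force"].round(1))
cv2.imwrite("pics/w8.png",arm.capture("wrist")[:,:,::-1])
```

```text
[ 0.56830345 -0.02192474  0.17      ] [ 0.56886214 -0.02025353  0.012     ]
False
16.3 [ 0.56924465 -0.02097069  0.11679377] [ 0.7 -0.7  0.6]
```

View pics/w8.png

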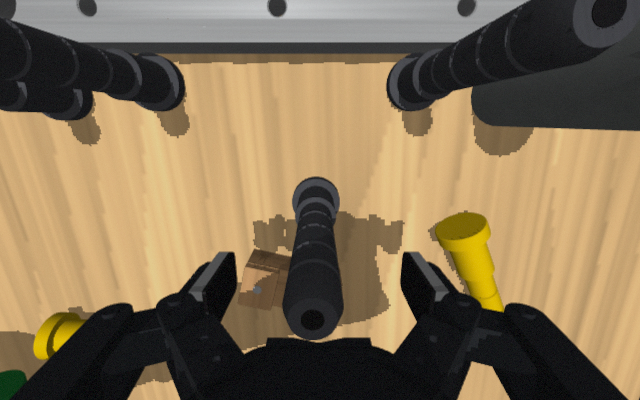

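Run:
```python
from station import arm
from h import *
e=np.array([1,-.043,0]); e/=np.linalg.norm(e); q=quat((0,0,-1),e)
s=arm.read_state(); p=s["ee_pos"].copy(); p[0]-=.0016; z=p[2]
arm.move_linear(p,q,speed=.03)
arm.set_gripper(.015); arm.sleep(.1)
s=arm.read_state(); print(s["t"],s["grip_width"],s["ft_force"].round(1),s["ft_torque"].round(2))
n=np.array([-.043,-1,0]); T=np.array([.5466,.0824,z]); A=T+.012*n
a=s["ee_pos"]
for f in (.1,.55,1):
    b=a+(A-a)*f; b[2]=z+.0005
    arm.move_linear(b,q,speed=.05); s=arm.read_state(); print(s["t"],s["ee_pos"].round(4),s["ft_force"].round(1),s["ft_torque"].round(2))
cv2.imwrite("pics/w9.png",arm.capture("wrist")[:,:,::-1])
cv2.imwrite("pics/s9.png",arm.capture("scene")[140:290,210:410,::-1].repeat(4,0).repeat(4,1))
```

```text
17.2833 0.023924539170133242 [-2.7  0.8  2.6] [-0.    0.43 -0.02]
17.625 [ 0.5655 -0.0128  0.1171] [ 1.  -1.2 -1.4] [-0.8  -0.37  0.02]
18.6167 [0.5551 0.03   0.117 ] [ 0.4 -0.8 -3.8] [-0.17 -0.16  0.  ]
19.6083 [0.5453 0.0717 0.1171] [-0.1  1.3 -6.6] [0.46 0.13 0.03]
```

View pics/w9.png

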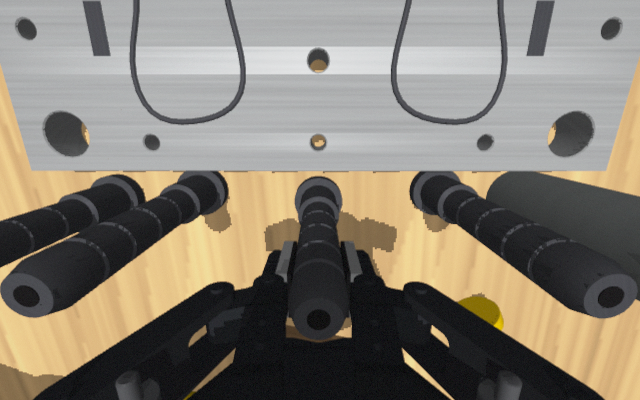

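View pics/s9.png

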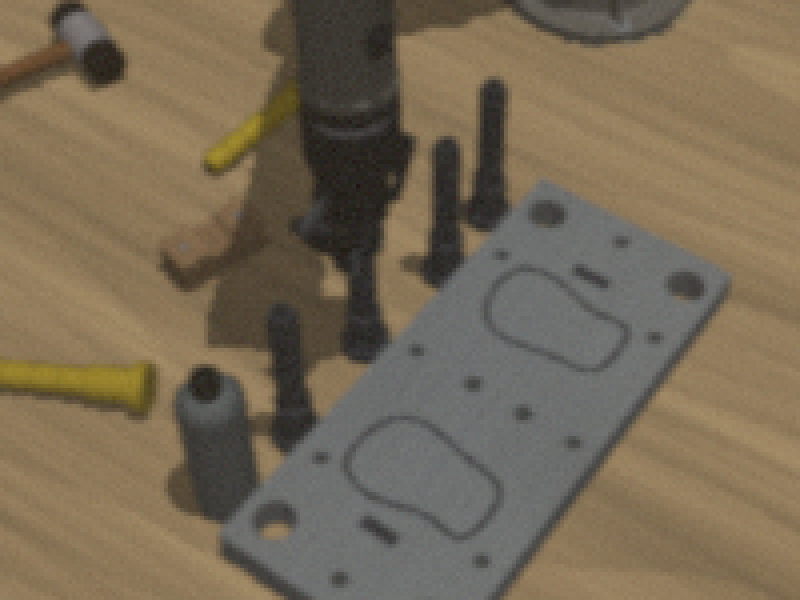

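It's upright and midway in the gap: head at (319,195), row line at about 190, plate edge at row 170. I'll finish the slide with a force stop.

Run:
```python
from station import arm
from h import *
import pickle
e=np.array([1,-.043,0]); e/=np.linalg.norm(e); q=quat((0,0,-1),e)
n=np.array([-.043,-1,0]); s=arm.read_state(); p=s["ee_pos"].copy()
r=arm.move_linear(p-.022*n-[0,0,.0005],q,speed=.025,f_stop=8)
s=arm.read_state(); print(r,s["t"],s["ee_pos"].round(4),s["ft_force"].round(1),s["ft_torque"].round(2))
c=arm.get_calibration("wrist"); im=arm.capture("wrist"); pickle.dump((c,im),open("D10.pkl","wb")); cv2.imwrite("pics/w10.png",im[:,:,::-1])
```

```text
True 20.175 [0.5456 0.073  0.117 ] [-0.6 -3.2  6.9] [-0.48  0.03  0.05]
```

View pics/w10.png

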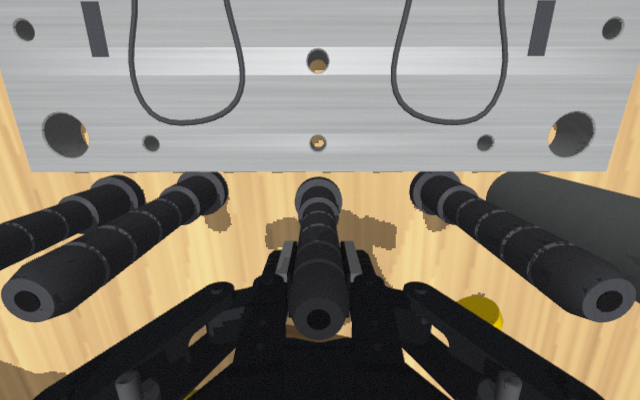

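Run:
```python
from station import arm
from h import *
import pickle
e=np.array([1,-.043,0]); e/=np.linalg.norm(e); q=quat((0,0,-1),e)
n=np.array([-.043,-1,0]); p=arm.read_state()["ee_pos"].copy()
p[2]+=.0004; arm.move_linear(p,q,speed=.02); 
for k in range(1,10):
    r=arm.move_linear(p-.002*k*n,q,speed=.03,f_stop=12)
    s=arm.read_state(); print(r,round(s["t"],2),s["ee_pos"].round(4),s["ft_force"].round(1),s["ft_torque"].round(2))
    if r or s["ft_force"][1]<-7: break
c=arm.get_calibration("wrist"); im=arm.capture("wrist"); pickle.dump((c,im),open("D10.pkl","wb")); cv2.imwrite("pics/w11.png",im[:,:,::-1])
```

```text
False 20.86 [0.5455 0.0736 0.1171] [-0.9 -4.2 -2.4] [-1.15  0.1   0.06]
False 21.11 [0.5455 0.0774 0.1171] [-0.2 -3.  -4.1] [-0.78  0.02 -0.02]
False 21.36 [0.5455 0.08   0.117 ] [-0.1 -1.4 -6.8] [-0.41 -0.06  0.01]
False 21.61 [0.5455 0.0821 0.117 ] [-0.4 -1.1 -6.5] [-0.11 -0.07  0.02]
False 21.86 [0.5456 0.0832 0.117 ] [ 0.2 -1.1 -8. ] [-0.17  0.    0.03]
False 22.11 [0.5457 0.0841 0.1171] [-1.8 -3.5 -6.6] [-0.73  0.28  0.02]
False 22.36 [0.5458 0.0852 0.1173] [-1.1 -5.4 -6. ] [-1.5   0.46  0.02]
False 22.61 [0.5459 0.086  0.1174] [-2.6 -5.7 -4.9] [-1.97  0.56  0.04]
False 22.86 [0.5462 0.0885 0.1177] [-1.6 -6.8 -3.7] [-1.79  0.63  0.07]
```

View pics/w11.png

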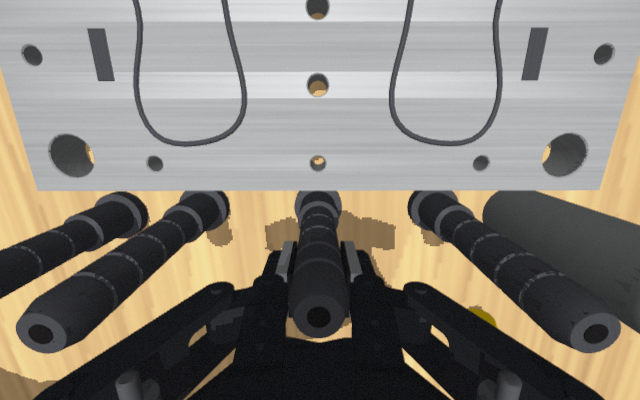

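Run:
```python
from station import arm
from h import *
import pickle
e=np.array([1,-.043,0]); e/=np.linalg.norm(e); q=quat((0,0,-1),e)
p=arm.read_state()["ee_pos"].copy()
p[1]=.0845; p[0]=.5458; p[2]=.1168; arm.move_linear(p,q,speed=.03); arm.sleep(.15)
s=arm.read_state(); print(s["ee_pos"].round(4),s["ft_force"].round(1),s["ft_torque"].round(2))
arm.set_gripper(.085); arm.sleep(.3)
s=arm.read_state(); p=s["ee_pos"].copy(); p[2]=.26
print(arm.move_linear(p,q,speed=.1,f_stop=5)); 
D=[]
for i,P in enumerate([(.5,.02,.33),(.59,.0,.33)]):
    arm.goto(P,q); arm.sleep(.25)
    c=arm.get_calibration("wrist"); im=arm.capture("wrist"); D.append((c,im)); cv2.imwrite(f"pics/f{i}.png",im[:,:,::-1])
pickle.dump(D,open("DF.pkl","wb")); print(arm.read_state()["t"])
```

```text
[0.546  0.0856 0.1173] [-1.2 -1.  -2.4] [-0.17  0.61  0.01]
False
27.4917
```

View pics/f0.png

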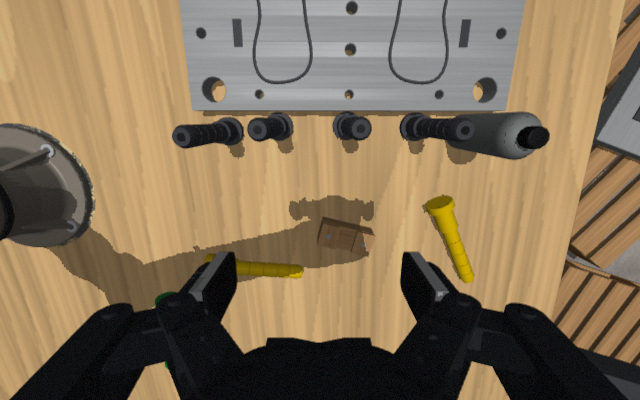

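View pics/f1.png

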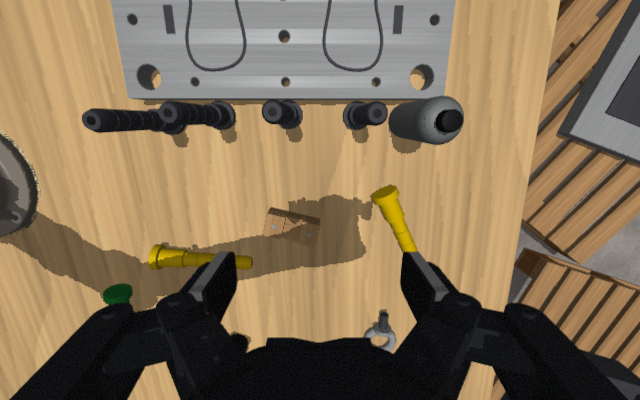

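All four pillars stand: in f0 the noses are at (183,135), (256,128), (361,128) and (465,130), in line. I'll zoom in and compute where they are.

Run:
```python
import pickle
from h import *
D=pickle.load(open("DF.pkl","rb")); o=[]
for (c,im),r in zip(D,[(235,95,485,155),(150,85,400,145)]):
    o.append(cv2.resize(im[r[1]:r[3],r[0]:r[2],::-1],None,fx=3.2,fy=3.2,interpolation=cv2.INTER_CUBIC))
cv2.imwrite("pics/fz.png",np.vstack(o))
```

```text
(no output)
```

View pics/fz.png

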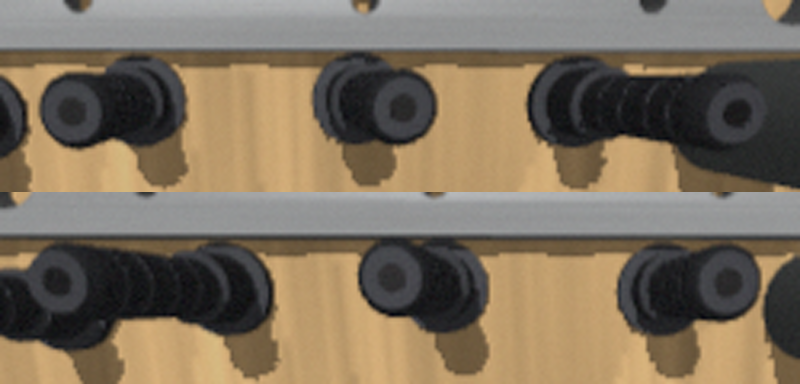

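Run:
```python
import pickle
from h import *
D=pickle.load(open("DF.pkl","rb")); c0,c1=D[0][0],D[1][0]
f=lambda u,v,o:np.array((o[0]+u/3.2,o[1]+v/3.2))
res={}
for n,a,b in [("near",(70,111),(59,93)),("ours",(403,108),(390,87)),("far",(737,113),(728,92))]:
    A=f(*a,(235,95));B=f(*b,(150,85)); X,e=tri([(c0,A),(c1,B)]); print(n,X.round(4),np.round(e,2),onz(c0,A,.17)[:2].round(4),onz(c1,B,.17)[:2].round(4)); res[n]=(onz(c0,A,.17)+onz(c1,B,.17))/2
# head disc (top rim z=.012) extremes: plate-side row & lateral extent
for n,a,c,o in [("near",(141,101),c0,(235,95)),("ours",(358,98),c0,(235,95)),("far",(573,102),c0,(235,95)),("near",(229,95),c1,(150,85)),("ours",(443,93),c1,(150,85)),("far",(661,98),c1,(150,85))]:
    print("head",n,onz(c,f(*a,o),.012)[:2].round(4))
for n in("near","far"): print(n,np.linalg.norm((res["ours"]-res[n])[:2]))
e=(res["far"]-res["near"])[:2]; L=np.linalg.norm(e); d=(res["ours"]-res["near"])[:2]; print("offset from row line (+ to plate)",(e[0]*d[1]-e[1]*d[0])/L)
```

```text
near [0.4375 0.0853 0.1664] [0.52 0.53] [0.4384 0.0859] [0.4392 0.0847]
ours [0.5459 0.0823 0.172 ] [0.28 0.28] [0.5462 0.0825] [0.5455 0.0821]
far [0.6537 0.0764 0.1711] [0.3 0.3] [0.6543 0.0766] [0.6538 0.0761]
head near [0.4401 0.0855]
head ours [0.5468 0.0826]
head far [0.6524 0.0764]
head near [0.4424 0.0864]
head ours [0.5468 0.083 ]
head far [0.6532 0.0763]
near 0.10706452890252739
far 0.10835306467530705
offset from row line (+ to plate) 0.0014658467632346261
```

Run:
```python
from station import arm
arm.job_done(); s=arm.read_state(); print(s["t"],s["ft_force"].round(1))
```

```text
the job is handed in; nothing more can be done
the job is handed in; nothing more can be done
```

The pillar now stands on its head against the mould plate, midway in the gap, and the job is handed in. The robot clock read about 27.5 s at the last check, out of 54 s. I gripped it just behind the nose, tipped it up about the rim of its head and let it settle. Then I re-gripped it from above, slid it to the plate by feel and backed the gripper off clear.

**Last checks (two wrist views):**
- **Position:** the axis is at about (0.546, 0.082), 107 mm from the near pillar and 108 mm from the far one.
- **Upright:** nose and head positions agree to about 1 mm, a tilt of roughly 0.3°.
- **Plate contact:** side force and moment rose as the head reached the plate. The pillar measures about 1.5 mm nearer the plate than the line of its neighbours, which is within measuring error.
- **Neighbours:** the near and far pillars measured within about 2.5 mm of their starting positions. The spare pillar and the spray can still stand, by eye only; I did not re-measure them, the mallet or the eyebolt.

**What disagreed:**
- After tipping, the pillar stood about 40 mm from where I had predicted. I don't know if it slid on the bench or slipped in the pads. I re-measured it before re-gripping.
- The first push to the plate stopped early because it was pressing down on the bench. I raised the gripper 0.4 mm and pushed again.
- While sliding, the gripper carried much of the pillar's weight. I raised it only about half a millimetre, but I did not measure whether the head stayed in contact with the bench throughout.

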